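# Pack the two-part kit tray and latch its keeper bar

## Robot

A 6-joint arm with a two-finger parallel gripper is mounted at the origin on a cart in front of the work surface, level with it; the furniture and walls round the work are solid. World frame = base frame: x ahead of the robot, y to its left, z up, the work surface at z = 0. Lengths are in m, angles in rad, forces in N, time in s.
With the tool pointing down it reaches from about 0.35 to 0.875 m from the base axis. Payload 4.2 kg.
Tool frame: the origin (TCP) lies at the very end of the fingers, on their centre line; the grasp point (between the pads) lies 19 mm behind it; z points along the fingers, y is the direction in which the jaws open and shut (so a half turn about z gives the same grasp; the last joint's range is limited). The gripper opens to 87 mm and grips with 3 to 60 N. Pads are 19 mm wide; open, the fingers measure 117 mm over their backs; the gripper's body (75 mm by 190 mm) begins 51 mm behind the grasp point.
Start: joints at [0.259, 0.385, 0.008, 0, -1.194, -0.259], TCP at [0.625, 0, 0.223] pointing down, gripper open.
Joint ranges: [-3.14, 3.14], [-1.21, 2.06], [-1.07, 1.41], [-3.16, 2.05], [-2.99, -0.16], [-3.1, 3.1]. Speed limits (rad/s): [2.79, 2.79, 3.14, 3.14, 3.14, 3.14].

## Interface

Orientations are given as a rotation vector (axis times angle).
In Python, from bench import telemetry, viewer, order, spotter gives the robot as it stands.
- The arm moves only by the tool drive_tool, never from a script. Its arguments are lists of equal length, an entry for each row: "translation": the shift along the tool's x, y, z in cm, a list of three; "yaw": the turn about the tool's z in degrees. In form: {"translation": [[dx, dy, dz], ...], "yaw": [yaw, ...]}. A call has 1 to 12 rows; each row shifts and turns the commanded pose from where the row before left it, along the tool's axes as they then stand; what a row does not reach is not made up. A row lasts 1/12 s, in which the tool goes at most 41.7 mm and 7.16 degrees, less where a joint would pass 70% of its speed; a pose out of reach is approached as far as the arm can. A call with a gripper value outside its range is refused whole. "fingers" is the finger opening in cm, from 0 to 8.7, set as the call begins (left out, the last holds). The fingers move at their own pace and stop on an object; "grip_force" is the grip in N (left out, the last holds). Time passes only in rows, so rows that do not move let the fingers close. It gives the time, the measured TCP pose, the force and the opening at its end, in the units of the state.
- telemetry.read_state(): the state, without advancing time (a new reading comes with each control period).
- viewer.camera(name): name is "scene" or "side" or "wrist"; returns a dict with "pixels" (400x640x3 uint8, blue, green, red), "fovy" (degrees; the focal length in pixels is half the picture's height over the tangent of half this angle, whatever the lens; pixels are square), "cx", "cy" (the principal point, pixels), "R" (3x3) and "t" (3): a world point X has camera coordinates R X + t; the wrist camera has in their place "hand_eye" (4x4, takes a point from camera to tool coordinates, whose origin is the TCP and whose axes are the flange's). Camera axes: x right, y down, z forward; pixel columns grow to the right and rows downward; lengths in m; the calibration is good to about 2 mm. The wrist camera is an equidistant fisheye: a pixel r from the principal point sees the ray r / f radians off the axis. A picture is of the moment at which its call begins: read the wrist's pose just before it. There is no depth.
- order.sign_off(): hands the job in, once; it reports no verdict.
Trained networks look in the newest picture that a camera, given by its name, has taken for a name from the list of things; names that differ only in an ending like _2 or _b are one class to them, and where a whole thing is asked for, a point or a joint stands for the part that bears it (a point fixed in the world has none). Each returns a list of dicts, best first, with "score" (0 to 1); they miss things now and then, are a little off and sometimes report something else, mostly with a low value. They report only what shows in the picture. A call takes as long as a camera call. They do not tell look-alikes from the thing itself.
- spotter.recognise(camera, name): "location" ([column, row] in pixels, amid what is visible of it).
- spotter.mark_of(camera, name): "location" ([column, row] in pixels: a listed point, or the origin of a listed thing).
The state is a dict: "clock": time; "joints": joint angles; "qvel": joint speeds; "effort": joint torques, N m; "tool_pos": TCP position; "ee_rot": TCP orientation; "contact_force": force on the tool from outside, world axes, zero at the start; "torque": the same for the moment, N m; "grip_width": finger opening in m.
Only numpy, scipy, OpenCV 4.12 (cv2) and the standard library are available. Lean on these libraries where they do the work, as an engineer would, in place of code of your own. Each camera call takes 0.05 s, during which the arm holds its last target. There are 200 camera calls.

## Task

Pack the kit tray: lay the small white carton lying near the tray flat in the low bay next to the hinge post and the plug-in sensor flat on the raised bay next to the catch, swinging the keeper bar well out first if it is in the way. Then swing the keeper bar across both parts and push it fully home past its ball catch, so that it stays latched against the stop. Leave the other things on the table where they are.

Things in the scene. Friction and masses are not known exactly. Their poses are not given: they have to be found in the camera images.
- kit_tray: aluminium kit tray fixed to the table, plate 90 x 310 x 5 mm; origin under the plate's centre on the table, y along its length, x across, z up. At y = +130 mm stands the keeper bar's hinge post, at y = -135 mm the catch. Between lie two bays, framed only at their corners by L-shaped locators 6 mm high, 4 mm thick, legs 14 to 20 mm; the middles of the long sides are open for the fingers
- catch_ball (a point): top of the catch's steel spring ball (20 mm), at x = -20, y = -135 mm in the tray, 52 mm above the table; it sinks when the bar rides over it. The dark catch block under it reaches from x = -36 to +20 mm, is 26 mm long and 46 mm high, with an end stop 64 mm high at x = +15 mm
- carton_bay (a point): centre of the floor of the low bay (x = 0, y = +52 mm in the tray, 5 mm above the table); pocket 58 mm across (tray x) by 93 mm long (tray y), for the carton with its long side along the tray
- sensor_bay (a point): centre of the floor of the raised bay, a plinth (x = 0, y = -58 mm in the tray, 21 mm above the table, plinth 62 mm across); pocket 54 mm across (tray x) by 102 mm long (tray y), for the sensor with its long side along the tray, prongs towards either end
- keeper (a joint): keeper bar's angle, rad: 0 = shut along the tray against the end stop, below 0.03 latched; grows as it swings out to tray -x (robot's side), 1.57 = square to the tray, limit 1.6. Stays where left (0.4 N at the knob moves it). Bar 22 wide, 12 thick, underside 49 mm above the table, 4 to 6 mm over seated parts, end 272 mm from the hinge. Shutting, it meets the ball at 0.15 rad and takes about 8 N at the knob
- keeper_knob (a point): middle of the black round knob on the keeper bar, 18 mm in diameter, from 62 to 94 mm above the table (this point at 79 mm), 160 mm from the hinge axis; can be pinched from above or pushed
- keeper_hinge (a point): point on the upright hinge axis of the keeper bar at the bar's top face, 61 mm above the table
- carton: plain white carton 50 x 85 x 38 mm (x, y, z), about 0.05 kg; origin at the centre of its underside, long side along its y; lies flat on the table, either in front of the tray (the open or half-open bar may hang over it) or to its right, any yaw
- sensor: white plug-in sensor lying on its back, 94 x 46 x 24 mm (x, y, z), two pin prongs at its -x end; origin at the centre of its underside; the body to grip runs from x = -28 to +47 mm, 46 mm wide, 22 mm high, rounded edges; prongs from -47 to -28 mm; about 0.055 kg; lies in the other of the carton's two places, any yaw
- bag_sealer: fixed hand bag sealer, left of the tray, pointing at the robot; origin at its underside's middle; base 325 x 74 x 60 mm (x, y, z) from x = -143 to +182 mm; its arm, 41 mm wide, is raised towards the robot, its front end at x = -160 mm, up to 225 mm above the table: go round it or over it
- lamp_pack: bystander: printed upright lamp pack 62 x 62 x 108 mm, right of the tray; origin at the centre of its underside
- gadget_pack: bystander: printed upright retail pack 45 x 120 x 100 mm, far left; origin at the centre of its underside
- screwdriver: bystander: screwdriver lying left of the tray, in front of the sealer, 26 x 195 x 26 mm, long along its y, handle towards +y; origin at the centre of its underside; the bar passes over it
- marker: bystander: felt marker lying in front of the tray, 18 x 140 x 18 mm, long along its y; origin at the centre of its underside; the bar passes over it
Things that resemble listed ones, but are neither listed nor needed, are in the scene too. Of the things that look like the sensor, take the one that is farthest to the robot's right at the start.

How it is judged:
On the way, in this order (a step that is already met when the one before it is completed fails the run):
1. both parts lie in their bays with the keeper bar still open (x of carton in the frame of carton_bay between -0.008 and 0.008 m and y of carton in the frame of carton_bay between -0.009 and 0.009 m and z of carton in the frame of carton_bay between -0.004 and 0.004 m and angle between each of carton, sensor's own z axis and vertical below 0.1 rad and angle between the y axis of carton and the y axis of kit_tray, either way round below 0.2 rad and x of sensor in the frame of sensor_bay between -0.008 and 0.008 m and y of sensor in the frame of sensor_bay between -0.009 and 0.009 m and z of sensor in the frame of sensor_bay between -0.004 and 0.004 m and angle between the x axis of sensor and the y axis of kit_tray, either way round below 0.2 rad and value of joint keeper above 0.2 rad), for 0.2 s.
2. the keeper bar is home past its ball catch (value of joint keeper below 0.03 rad), for 0.2 s.
At the end, for the whole second after the job is handed in: The carton lies flat in the low bay and the sensor flat in the raised bay (each within 8 mm across, 9 mm along and 4 mm in height of its bay's centre, long side along the tray within 0.2 rad, tilt under 0.1 rad, at rest), and the keeper bar is at rest past its ball catch, below 0.03 rad (x of carton in the frame of carton_bay between -0.008 and 0.008 m and y of carton in the frame of carton_bay between -0.009 and 0.009 m and z of carton in the frame of carton_bay between -0.004 and 0.004 m and angle between each of carton, sensor's own z axis and vertical below 0.1 rad and angle between the y axis of carton and the y axis of kit_tray, either way round below 0.2 rad and x of sensor in the frame of sensor_bay between -0.008 and 0.008 m and y of sensor in the frame of sensor_bay between -0.009 and 0.009 m and z of sensor in the frame of sensor_bay between -0.004 and 0.004 m and angle between the x axis of sensor and the y axis of kit_tray, either way round below 0.2 rad and linear speed of each of carton, sensor below 0.02 m/s and value of joint keeper below 0.03 rad and velocity of joint keeper between -0.05 and 0.05 rad/s); the robot touches nothing.
It fails at once if the lamp pack is moved by more than 30 mm or tipped (distance of lamp_pack from where it was at the start of the episode above 0.03 m or angle between lamp_pack's own z axis and vertical above 0.5 rad).
It fails at once if the gadget pack is moved by more than 30 mm or tipped (distance of gadget_pack from where it was at the start of the episode above 0.03 m or angle between gadget_pack's own z axis and vertical above 0.5 rad).
It fails at once if the screwdriver is moved by more than 30 mm or tipped (distance of screwdriver from where it was at the start of the episode above 0.03 m or angle between screwdriver's own z axis and vertical above 0.5 rad).
It fails at once if the marker is moved by more than 30 mm or tipped (distance of marker from where it was at the start of the episode above 0.03 m or angle between marker's own z axis and vertical above 0.5 rad).
It also fails if it takes over 66 s, if anything falls off the work surface, if the arm or the gripper's body presses on something with over 40 N, if the wrist force passes 120 N, or if a joint passes its speed limit or range.

## Working session

There is one attempt and no reset: what is moved stays moved. The work goes in short steps, Python scripts to look and compute and a tool call to move; the robot and the scene stay as the last step left them, time stands still between calls to the robot, and variables do not carry over. Pictures are saved under pics/ and viewed, about 8 in all and at most 12, crops included, and the job is handed in when it is done.

Besides the shell and the picture viewer there is one more tool, called after "Request:" as name(argument=value, ...), one argument or row to a line, values as JSON. drive_tool: Moves the arm, as the interface text tells. Its arguments: {"type":"object","properties":{"translation":{"type":"array","items":{"type":"array","items":{"type":"number"}}},"yaw":{"type":"array","items":{"type":"number"}},"fingers":{"type":"number"},"grip_force":{"type":"number"}},"required":["translation","yaw"]}

```bash
mkdir -p pics; cat > h.py <<'E'
import numpy as np, cv2
from bench import telemetry, viewer, order, spotter
from scipy.spatial.transform import Rotation as Ro
def cam(n):
    s=telemetry.read_state(); c=viewer.camera(n); c['s']=s; c['f']=200/np.tan(np.radians(c['fovy'])/2); return c
def ray(c,p):
    u=(np.array(p,float)-[c['cx'],c['cy']])/c['f']
    if 'R' in c:
        R=np.array(c['R']); t=np.array(c['t']); d=R.T@np.array([u[0],u[1],1]); o=-R.T@t
    else:
        th=np.linalg.norm(u); k=np.sin(th)/max(th,1e-9)
        d=np.array([u[0]*k,u[1]*k,np.cos(th)]); H=np.array(c['hand_eye']); T=Ro.from_rotvec(c['s']['ee_rot']).as_matrix()
        d=T@H[:3,:3]@d; o=T@H[:3,3]+c['s']['tool_pos']
    return o,d
def at(c,p,z):
    o,d=ray(c,p); return o+d*(z-o[2])/d[2]
def proj(c,X):
    X=np.array(X,float)
    if 'R' in c:
        q=np.array(c['R'])@X+c['t']; u=q[:2]/q[2]
    else:
        H=np.array(c['hand_eye']); T=Ro.from_rotvec(c['s']['ee_rot']).as_matrix()
        q=H[:3,:3].T@(T.T@(X-c['s']['tool_pos'])-H[:3,3]); r=np.linalg.norm(q[:2]); u=q[:2]/r*np.arctan2(r,q[2])
    return u*c['f']+[c['cx'],c['cy']]
E
cat > a.py <<'E'
from h import *
np.set_printoptions(precision=3,suppress=True)
hz=dict(carton_bay=.005,sensor_bay=.021,keeper_knob=.079,keeper_hinge=.061,catch_ball=.052)
print(telemetry.read_state())
for n in ['scene','side','wrist']:
    c=cam(n); cv2.imwrite(f'pics/{n}0.png',c['pixels']); print(n,c['fovy'])
    for k in ['kit_tray','catch_ball','carton_bay','sensor_bay','keeper_knob','keeper_hinge','carton','sensor','bag_sealer','lamp_pack','gadget_pack','screwdriver','marker']:
        for r in spotter.mark_of(n,k)[:4]:
            if r['score']>.25: print(n,k,round(r['score'],2),np.round(r['location'],1),at(c,r['location'],hz.get(k,0)))
E
python3 a.py
```

```text
{'clock': 0.0, 'joints': array([ 0.259,  0.386,  0.007, -0.   , -1.194, -0.259]), 'qvel': array([-0.   , -0.001, -0.   ,  0.001, -0.001, -0.002]), 'effort': array([  0.001, -39.066,  18.74 ,   4.22 ,   0.011,  -0.   ]), 'tool_pos': array([0.624, 0.   , 0.221]), 'ee_rot': array([ 2.22 , -2.221, -0.002]), 'contact_force': array([-0.519, -0.087, -0.364]), 'torque': array([0.002, 0.039, 0.012]), 'grip_width': 0.08648431519235161}
scene 48.93444182367823
scene kit_tray 0.95 [341.9 203.2] [0.605 0.008 0.   ]
scene catch_ball 0.62 [378.8 212.8] [ 0.591 -0.124  0.052]
scene catch_ball 0.47 [341.1 204.9] [ 0.558 -0.017  0.052]
scene carton_bay 0.64 [326.6 199. ] [0.59  0.055 0.005]
scene sensor_bay 0.73 [358.4 202.3] [ 0.619 -0.042  0.021]
scene keeper_knob 0.55 [297.8 213.7] [0.444 0.056 0.079]
scene keeper_hinge 0.72 [259.2 238.5] [0.326 0.103 0.061]
scene keeper_hinge 0.64 [303.8 178.4] [0.582 0.133 0.061]
scene carton 0.66 [366.  263.2] [ 0.452 -0.164  0.   ]
scene sensor 0.74 [444.4 309.4] [ 0.439 -0.399  0.   ]
scene sensor 0.74 [319.1 239.4] [ 0.45 -0.01  0.  ]
scene bag_sealer 0.58 [2
[... 1221 characters left out ...]
   ]
side gadget_pack 0.74 [384.1 183.6] [0.42  0.248 0.   ]
side screwdriver 0.62 [385.  186.1] [0.428 0.251 0.   ]
side marker 0.66 [345. 163.] [0.366 0.121 0.   ]
wrist 65.70646984690485
wrist kit_tray 0.84 [333.8 183. ] [0.602 0.005 0.   ]
wrist catch_ball 0.66 [337.3  68.3] [ 0.602 -0.131  0.052]
wrist carton_bay 0.75 [336.3 222.9] [0.598 0.057 0.005]
wrist sensor_bay 0.76 [328.7 138.1] [ 0.61  -0.053  0.021]
wrist keeper_knob 0.86 [469.2 241.5] [0.446 0.056 0.079]
wrist keeper_hinge 0.6 [350.3 296.8] [0.582 0.135 0.061]
wrist carton 0.88 [452.   61.8] [ 0.448 -0.16   0.   ]
wrist sensor 0.83 [447.  167.6] [ 0.45  -0.018  0.   ]
wrist bag_sealer 0.56 [451.4  58.1] [ 0.448 -0.165 -0.   ]
```

```bash
python3 - <<'E'
import cv2,numpy as np
a=cv2.imread('pics/scene0.png')[140:340,170:490]
cv2.imwrite('pics/s0.png',cv2.resize(a,(800,500),interpolation=cv2.INTER_CUBIC))
E
```

```text
(no output)
```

View pics/s0.png

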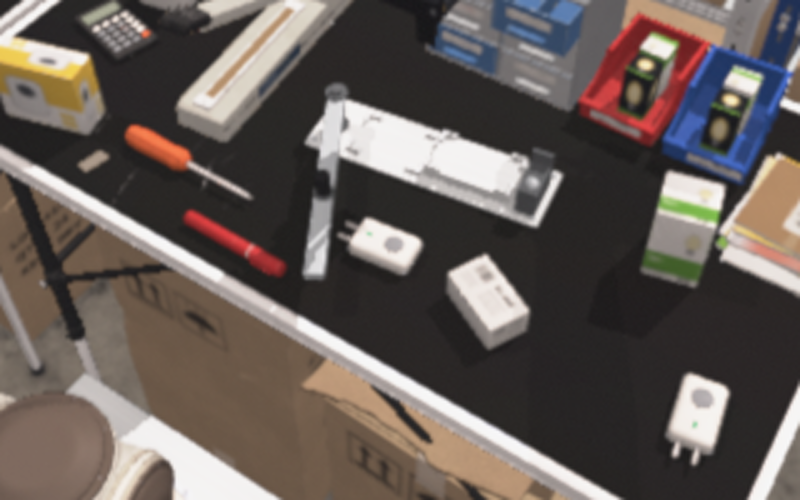

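View pics/wrist0.png

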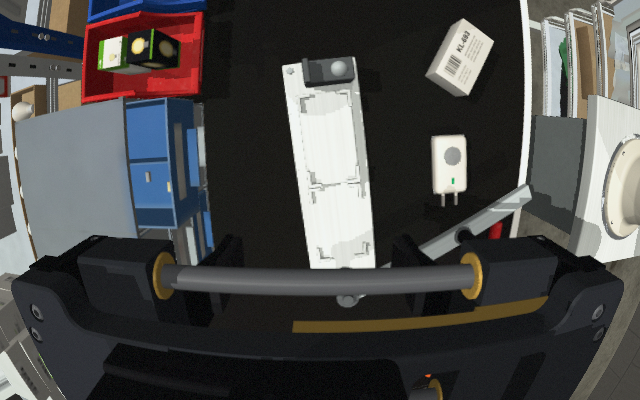

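Request:
drive_tool(
  translation=[
    [-0.17,2.95,2.48],
    [-0.17,2.95,2.48],
    [-0.17,2.95,2.48],
    [-0.17,2.95,2.48],
    [-0.17,2.95,2.48],
    [-0.17,2.95,2.48],
    [0,0,0],
  ],
  yaw=[0,0,0,0,0,0,0],
  fingers=0,
)

```text
clock: 2.68
tool_pos: [0.4359, 0.0072, 0.0685]
ee_rot: [2.207, -2.213, -0.015]
contact_force: [-2.1, 0.2, -1.0]
grip_width: 0.0482
```

Request:
drive_tool(
  translation=[
    [-1.0,0.15,0],
    [-1.0,0.15,0],
    [-1.0,0.15,0],
    [-1.0,0.15,0],
    [-1.0,0.15,0],
    [-1.0,0.15,0],
    [-1.0,0.15,0],
    [-0.8,0.15,0],
    [0,0,0],
    [0,0,0],
  ],
  yaw=[0,0,0,0,0,0,0,0,0,0],
)

```text
clock: 3.52
tool_pos: [0.432, 0.0871, 0.0741]
ee_rot: [2.215, -2.215, -0.004]
contact_force: [-10.7, -3.0, 14.4]
grip_width: 0.0151
```

```bash
python3 - <<'E'
from h import *
c=cam('side');s=c['s'];print(s['tool_pos'],s['contact_force'],s['grip_width'])
a=c['pixels'][100:300,150:470]
cv2.imwrite('pics/s1.png',cv2.resize(a,(800,500),interpolation=cv2.INTER_CUBIC))
E
```

```text
[0.4319528  0.08709667 0.07407514] [-10.66817446  -3.02789828  14.42344703] 0.01511289920304772
```

View pics/s1.png

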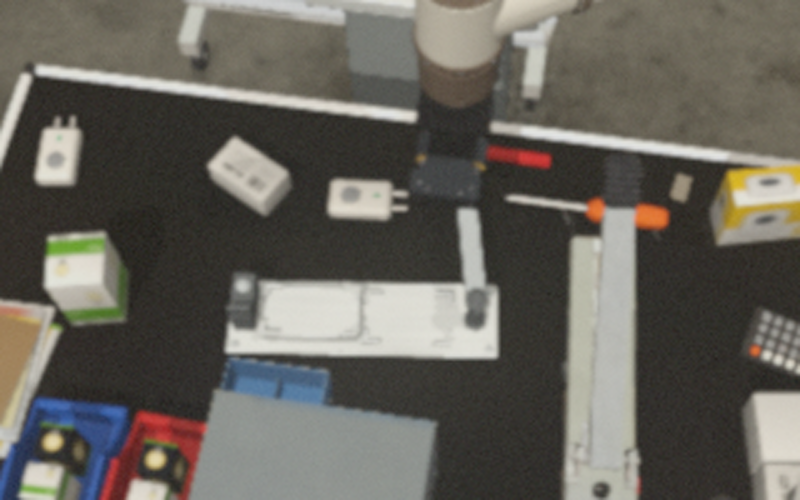

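Request:
drive_tool(
  translation=[
    [2,0,-1],
    [0,0,-3.5],
    [0,0,-3.5],
    [0,0,-3.5],
    [0,0,-3.5],
    [3.7,-0.4,0],
    [3.7,-0.4,0],
    [3.7,-0.4,0],
    [3.7,-0.4,0],
    [3.7,-0.4,0],
    [0,0,0],
    [0,0,0],
  ],
  yaw=[0,0,0,0,0,0,0,0,0,0,0,0],
  fingers=8.7,
)

```text
clock: 4.57
tool_pos: [0.4562, -0.1178, 0.2237]
ee_rot: [-2.217, 2.226, 0.0]
contact_force: [-0.0, 0.9, 0.2]
grip_width: 0.084
```

```bash
cat > b.py <<'E'
from h import *
import sys
np.set_printoptions(precision=4,suppress=True)
c=cam('wrist'); n=sys.argv[1]; zt=float(sys.argv[2]); key=sys.argv[3]
cv2.imwrite(f'pics/{n}.png',c['pixels'])
print(c['s']['tool_pos'],c['s']['ee_rot'],c['s']['contact_force'])
for r in spotter.mark_of('wrist',key)[:2]:
    print('mark',r,at(c,r['location'],0))
    p=r['location']
g=cv2.cvtColor(c['pixels'],cv2.COLOR_BGR2GRAY)
m=(g>70).astype(np.uint8)
k,lab,st,ce=cv2.connectedComponentsWithStats(m)
for i in range(1,k):
    if st[i,4]>400 and st[i,4]<12000:
        cs,_=cv2.findContours((lab==i).astype(np.uint8),cv2.RETR_EXTERNAL,cv2.CHAIN_APPROX_NONE)
        q=max(cs,key=len)[:,0,:]
        w=np.array([at(c,x,zt)[:2] for x in q])
        b=cv2.minAreaRect((w*1000).astype(np.float32)); print(i,ce[i],st[i],'rect mm',b)
E
python3 b.py w1 0.038 carton
```

```text
[ 0.4562 -0.1178  0.2237] [-2.2171  2.2255  0.0004] [-0.0018  0.8743  0.1988]
mark {'location': [322.2, 144.2], 'score': 0.92} [ 0.4482 -0.1619  0.    ]
3 [141.1846  26.6367] [  70    0  132   67 6136] rect mm ((698.7183837890625, -328.82098388671875), (88.33329772949219, 235.32403564453125), 74.95344543457031)
23 [28.14 85.74] [ 20  70  18  31 450] rect mm ((909.5073852539062, -290.423828125), (50.78973388671875, 44.591487884521484), 2.7930121421813965)
30 [324.8092 146.4935] [ 288  104   74   86 3449] rect mm ((445.80450439453125, -161.93850708007812), (86.35663604736328, 51.92755126953125), 62.70481872558594)
33 [ 84.3101 159.9354] [ 64 121  35  73 990] rect mm ((788.2600708007812, -163.9791259765625), (101.69156646728516, 60.41461181640625), 89.18817138671875)
63 [199.7396 207.4088] [ 161  153   77  113 5480] rect mm ((598.9778442382812, -84.19253540039062), (84.14407348632812, 140.3643035888672), 7.279308795928955)
71 [317.8889 245.3285] [ 298  222   40   47 1656] rect mm ((454.05291748046875, -40.89141845703125), (44.35523223876953, 63.43384552001953), 5.179276466369629)
72 [616.8173 330.4859] [ 569  233   71  167 5672] rect mm ((-410.31982421875, 441.4325256347656), (299.2394104003906, 1169.490478515625), 42.30730056762695)
79 [320.9187 286.2005] [ 176  253  302   79 8238] rect mm ((438.988037109375, 35.73982238769531), (427.7082824707031, 104.80512237548828), 3.0854403972625732)
88 [416.9975 318.0175] [ 287  297  260   36 3194] rect mm ((282.9383239746094, 66.73554229736328), (53.386810302734375, 430.4162292480469), 89.85691833496094)
```

View pics/w1.png

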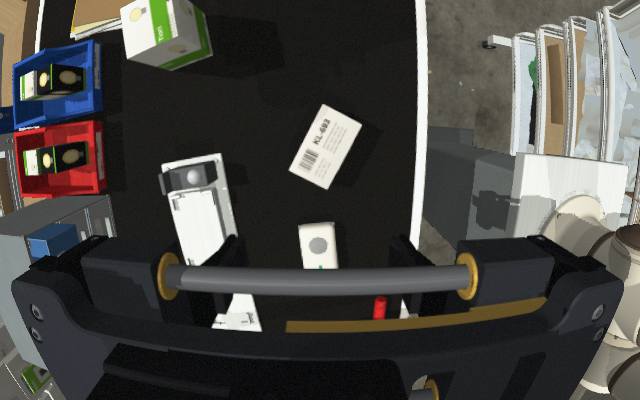

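Request:
drive_tool(
  translation=[
    [2.21,0.52,2],
    [2.21,0.52,2],
    [0,0,3.4],
    [0,0,3.4],
    [0,0,3.4],
    [0,0,3.4],
    [0,0,2],
    [0,0,2],
    [0,0,0],
    [0,0,0],
  ],
  yaw=[0,0,6.8,6.8,6.8,6.9,0,0,0,0],
)

```text
clock: 5.5
tool_pos: [0.4456, -0.1597, 0.0074]
ee_rot: [1.637, -2.679, -0.001]
contact_force: [-0.5, -0.6, 0.7]
grip_width: 0.0871
```

Request:
drive_tool(
  translation=[
    [0.19,0,0],
    [0,0,0],
    [0,0,0],
    [0,0,0],
    [0,0,0],
    [0,0,0],
  ],
  yaw=[0,0,0,0,0,0],
  fingers=3,
  grip_force=15,
)

```text
clock: 6.0
tool_pos: [0.4449, -0.1627, 0.0082]
ee_rot: [-1.634, 2.682, -0.001]
contact_force: [-0.7, 0.1, -0.8]
grip_width: 0.0549
```

Request:
drive_tool(
  translation=[
    [0,0,0],
    [0,0,0],
    [0,0,0],
    [0,0,-1],
    [0,0,-3],
    [0,0,-4],
    [0,0,-4],
    [0,0,-4],
    [0,0,-4],
    [0,0,-4],
  ],
  yaw=[0,0,0,0,0,-6.7,-6.7,-6.7,-6.7,-6.6],
)

```text
clock: 6.83
tool_pos: [0.4439, -0.1626, 0.2496]
ee_rot: [-2.342, 2.094, 0.001]
contact_force: [1.6, -0.3, -1.1]
grip_width: 0.0505
```

Request:
drive_tool(
  translation=[
    [-2.9,-2.54,0],
    [-2.9,-2.54,0],
    [-2.9,-2.54,0],
    [-2.9,-2.54,0],
    [-2.9,-2.54,0],
    [-2.9,-2.54,0],
    [-2.9,-2.54,0],
    [0,0,0],
    [0,0,0],
    [0,0,0],
  ],
  yaw=[0,0,0,0,0,0,0,0,0,0],
)

```text
clock: 7.67
tool_pos: [0.5994, 0.0581, 0.2468]
ee_rot: [2.335, -2.099, -0.002]
contact_force: [0.3, -0.5, -0.3]
grip_width: 0.0502
```

```bash
python3 - <<'E'
from h import *
np.set_printoptions(precision=4,suppress=True)
hz=dict(carton_bay=.005,sensor_bay=.021,keeper_knob=.079,keeper_hinge=.061,catch_ball=.052,kit_tray=0)
c=cam('wrist'); cv2.imwrite('pics/w2.png',c['pixels']); print(c['s']['tool_pos'],c['s']['ee_rot'],c['s']['grip_width'])
for k in hz:
    for r in spotter.mark_of('wrist',k)[:1]: print(k,r,at(c,r['location'],hz[k]))
E
```

```text
[0.5994 0.0581 0.2468] [ 2.3354 -2.0986 -0.002 ] 0.0501547672047206
carton_bay {'location': [316.7, 172.9], 'score': 0.81} [0.5982 0.0535 0.005 ]
sensor_bay {'location': [313.5, 90.5], 'score': 0.6} [ 0.6135 -0.0525  0.021 ]
keeper_knob {'location': [449.3, 231.7], 'score': 0.69} [0.4315 0.0932 0.079 ]
catch_ball {'location': [331.9, 24.9], 'score': 0.79} [ 0.6005 -0.1309  0.052 ]
kit_tray {'location': [316.2, 137.3], 'score': 0.87} [0.6039 0.0069 0.    ]
```

View pics/w2.png

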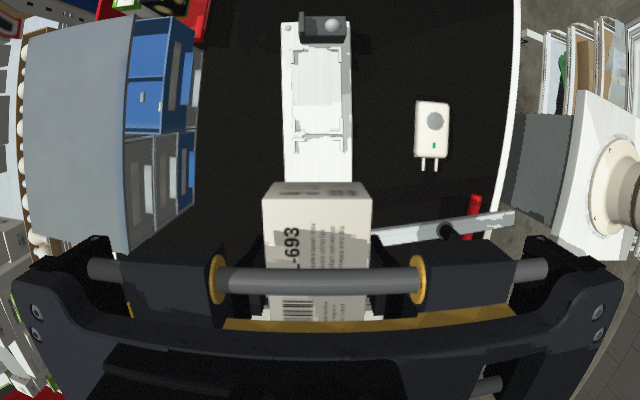

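```bash
cat > e.py <<'E'
from h import *
np.set_printoptions(precision=4,suppress=True)
from unittest.mock import MagicMock
c=cam('wrist')
s2=c['s'].copy()
s0=dict(s2); s0['tool_pos']=np.array([.624,0,.221]); s0['ee_rot']=np.array([2.22,-2.221,-.002])
for n,s,rows in [('wrist0',s0,range(110,226,4)),('w2',s2,range(60,172,4))]:
    g=cv2.cvtColor(cv2.imread(f'pics/{n}.png'),cv2.COLOR_BGR2GRAY).astype(float); g=cv2.GaussianBlur(g,(3,3),0); c['s']=s
    L=[];Rr=[]
    for r in rows:
        m=g[r]>100; 
        j=330
        # outermost crossing from dark table into plate
        a=next(x for x in range(260,330) if g[r,x]>100 and g[r,x-8]<60)
        b=next(x for x in range(400,330,-1) if g[r,x]>100 and g[r,x+8]<60)
        a=a-(g[r,a]-100)/(g[r,a]-g[r,a-1]); b=b+(g[r,b]-100)/(g[r,b]-g[r,b+1])
        L.append(at(c,(a,r),.005)[:2]); Rr.append(at(c,(b,r),.005)[:2])
    L=np.array(L);Rr=np.array(Rr)
    for P in(L,Rr):
        k=np.polyfit(P[:,1],P[:,0],1); e=P[:,0]-np.polyval(k,P[:,1]); print(n,'x at y=.05,0,-.05',np.polyval(k,[.05,0,-.05]),'yaw',-np.arctan(k[0]),'rms',e.std())
    # end edge
    E=[]
    for col in range(292,298,2) if n=='w2' else range(290,300,2):
        r=next(r for r in range(5,100) if g[r,col]>100 and g[max(r-8,0),col]<60); E.append(at(c,(col,r),.005))
    print('end',E)
E
python3 e.py
```

```text
wrist0 x at y=.05,0,-.05 [0.6413 0.6476 0.6539] yaw 0.12483639762012956 rms 0.0001294467180910258
wrist0 x at y=.05,0,-.05 [0.5503 0.5567 0.5631] yaw 0.12794800584115332 rms 0.0001620506182373661
end [array([ 0.6545, -0.144 ,  0.005 ]), array([ 0.6521, -0.144 ,  0.005 ]), array([ 0.6497, -0.1452,  0.005 ]), array([ 0.6473, -0.1451,  0.005 ]), array([ 0.6449, -0.1451,  0.005 ])]
w2 x at y=.05,0,-.05 [0.644  0.6502 0.6565] yaw 0.12471655316859395 rms 0.0001653215583296204
w2 x at y=.05,0,-.05 [0.5519 0.5585 0.565 ] yaw 0.1298767433810899 rms 0.0001550247591589867
end [array([ 0.6526, -0.1458,  0.005 ]), array([ 0.6499, -0.146 ,  0.005 ]), array([ 0.6475, -0.1477,  0.005 ])]
```

Request:
drive_tool(
  translation=[
    [0.17,0.36,0],
    [0,0,3.5],
    [0,0,3.5],
    [0,0,3.5],
    [0,0,3.5],
    [0,0,3.5],
    [0,0,2.5],
    [0,0,0],
    [0,0,0],
    [0,0,0],
  ],
  yaw=[-1.2,0,0,0,0,0,0,0,0,0],
)

```text
clock: 8.9
tool_pos: [0.598, 0.0563, 0.0496]
ee_rot: [-2.358, 2.073, -0.003]
contact_force: [0.6, -0.2, -0.7]
grip_width: 0.0506
```

```bash
python3 - <<'E'
from h import *
np.set_printoptions(precision=4,suppress=True)
s=telemetry.read_state();print(s['tool_pos'],s['ee_rot'],s['contact_force'])
c=cam('wrist')
cv2.imwrite('pics/w3.png',np.hstack([cv2.resize(c['pixels'][80:330,200:440],(384,400)),]))
E
```

```text
[0.598  0.0563 0.0496] [-2.3575  2.0726 -0.0035] [ 0.5807 -0.2035 -0.7013]
```

View pics/w3.png

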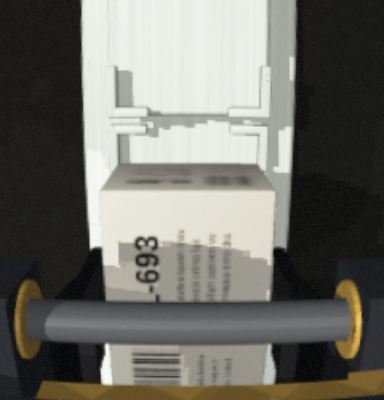

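Request:
drive_tool(
  translation=[
    [0,0,1.2],
    [0,0,1.0],
    [0,0,0.8],
    [0,0,0.4],
    [0,0,0],
    [0,0,0],
    [0,0,0],
  ],
  yaw=[0,0,0,0,0,0,0],
)

```text
clock: 9.53
tool_pos: [0.5968, 0.0561, 0.0141]
ee_rot: [-2.358, 2.075, -0.001]
contact_force: [0.0, 0.5, -1.3]
grip_width: 0.0502
```

Request:
drive_tool(
  translation=[
    [0,0,0.1],
    [0,0,0],
    [0,0,0],
  ],
  yaw=[0,0,0],
)

```text
clock: 9.78
tool_pos: [0.5968, 0.0561, 0.013]
ee_rot: [-2.358, 2.075, -0.001]
contact_force: [-0.9, 0.6, 0.4]
grip_width: 0.0505
```

Request:
drive_tool(
  translation=[
    [0,0,0],
    [0,0,0],
    [0,0,0],
    [0,0,0],
    [0,0,-2],
    [0,0,-4],
    [0,0,-4],
    [0,0,-4],
    [0,0,-4],
    [0,0,-4],
    [0,0,0],
    [0,0,0],
  ],
  yaw=[0,0,0,0,0,0,0,0,0,0,0,0],
  fingers=7.2,
)

```text
clock: 10.78
tool_pos: [0.5977, 0.0564, 0.2361]
ee_rot: [-2.354, 2.071, -0.005]
contact_force: [0.3, 0.4, -0.3]
grip_width: 0.072
```

Request:
drive_tool(
  translation=[
    [3.28,1.7,0],
    [3.28,1.7,0],
    [3.28,1.7,0],
    [3.28,1.7,0],
    [3.28,1.7,0],
    [3.28,1.7,0],
    [3.28,1.7,0],
    [3.28,1.7,0],
    [3.28,1.7,0],
    [3.28,1.7,0],
    [3.28,1.7,0],
    [3.28,1.7,0],
  ],
  yaw=[0,0,0,0,0,0,0,0,0,0,0,0],
  fingers=8.7,
)

```text
clock: 11.78
tool_pos: [0.4425, -0.3614, 0.231]
ee_rot: [2.358, -2.075, -0.005]
contact_force: [0.1, 0.2, 0.5]
grip_width: 0.0874
```

Request:
drive_tool(
  translation=[
    [0,0,0],
    [0,0,0],
    [0,0,0],
  ],
  yaw=[0,0,0],
)

```text
clock: 12.03
tool_pos: [0.4435, -0.36, 0.2313]
ee_rot: [2.357, -2.076, -0.004]
contact_force: [0.8, -0.5, -0.2]
grip_width: 0.0868
```

```bash
python3 b.py w4 0.022 sensor
```

```text
[ 0.4435 -0.36    0.2313] [ 2.3572 -2.0763 -0.0044] [ 0.8409 -0.469  -0.1646]
mark {'location': [327.0, 144.8], 'score': 0.92} [ 0.4342 -0.4037  0.    ]
2 [65.3069 19.2642] [ 56   0  20  39 492] rect mm ((862.5767822265625, -578.4130859375), (37.78902816772461, 70.69584655761719), 1.1631996631622314)
41 [317.7828 143.2584] [ 285  124   77   40 2523] rect mm ((440.314453125, -406.779052734375), (92.06581115722656, 46.757293701171875), 8.743185043334961)
47 [ 27.4333 291.4125] [   0  179   99  221 7964] rect mm ((1186.66259765625, 220.11700439453125), (1366.237060546875, 313.8919677734375), 57.27688217163086)
51 [160.4918 213.2404] [ 119  178   82   75 3835] rect mm ((650.0704345703125, -282.3594665527344), (139.79067993164062, 101.63658905029297), 12.811294555664062)
```

View pics/w4.png

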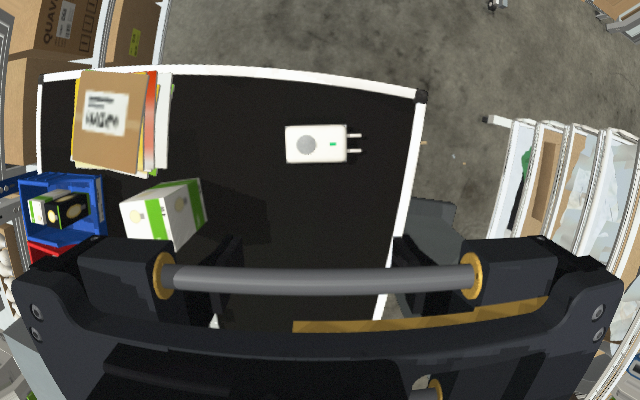

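```bash
python3 - <<'E'
from h import *
np.set_printoptions(precision=4,suppress=True)
c=cam('wrist');print(c['s']['tool_pos'],c['s']['ee_rot'])
g=cv2.cvtColor(c['pixels'],cv2.COLOR_BGR2GRAY)
m=(g>90).astype(np.uint8); m[:100]=0;m[190:]=0;m[:,:260]=0;m[:,372:]=0
o=cv2.morphologyEx(m,cv2.MORPH_OPEN,np.ones((9,9),np.uint8))
for n,M in(('all',m),('body',o)):
  cs,_=cv2.findContours(M,cv2.RETR_EXTERNAL,cv2.CHAIN_APPROX_NONE);q=max(cs,key=len)[:,0,:]
  for z in(.01,.018,.022):
    w=np.array([at(c,x,z)[:2] for x in q]); print(n,z,cv2.minAreaRect((w*1000).astype(np.float32)))
p=np.argwhere(m&~cv2.dilate(o,np.ones((3,3),np.uint8))); p=p[p[:,1]>345]; print('prongs end col',p[:,1].max(),[at(c,(p[:,1].max(),144),z) for z in (.008,.012)])
E
```

```text
[ 0.4443 -0.3593  0.2321] [ 2.3596 -2.0739 -0.0021]
all 0.01 ((439.67626953125, -405.6945495605469), (95.02166748046875, 47.73918533325195), 7.617848873138428)
all 0.018 ((439.94329833984375, -406.2890625), (93.04759979248047, 46.74742126464844), 7.61784029006958)
all 0.022 ((440.07672119140625, -406.5862731933594), (92.06053924560547, 46.25152587890625), 7.617874622344971)
body 0.01 ((448.99151611328125, -404.44866943359375), (76.22526550292969, 47.73918533325195), 7.617848873138428)
body 0.018 ((449.06500244140625, -405.0690612792969), (74.64169311523438, 46.74742126464844), 7.61784029006958)
body 0.022 ((449.1016540527344, -405.37921142578125), (73.8498764038086, 46.25152587890625), 7.617873668670654)
prongs end col 362 [array([ 0.3923, -0.4109,  0.008 ]), array([ 0.3929, -0.4112,  0.012 ])]
```

```bash
python3 -c "
from h import *
s=telemetry.read_state();print(s['joints'],s['tool_pos'],s['ee_rot'])"
```

```text
[-3.96335209e-01  2.87495500e-01 -1.10499089e-01 -1.98596425e-04
 -1.17362268e+00  5.25596260e-01] [ 0.44454113 -0.35919905  0.23234647] [ 2.36013035e+00 -2.07336288e+00 -1.31391029e-03]
```

Request:
drive_tool(
  translation=[
    [2.3,0.07,1],
    [2.3,0.07,1],
    [0,0,1.6],
    [0,0,1.6],
    [0,0,1.6],
    [0,0,1.6],
    [0,0,1.6],
    [0,0,1.6],
    [0,0,1.6],
    [0,0,1.6],
    [0,0,1.6],
    [0,0,1.6],
  ],
  yaw=[0,0,6.9,6.9,6.9,6.9,6.9,6.9,6.9,6.9,6.9,6.9],
)

```text
clock: 13.18
tool_pos: [0.4495, -0.405, 0.0522]
ee_rot: [-0.762, 3.047, -0.0]
contact_force: [0.4, 0.3, 1.1]
grip_width: 0.0871
```

Request:
drive_tool(
  translation=[
    [0,0,0],
    [0,0,0],
    [0,0,0],
    [0,0,0],
    [0,0,0],
  ],
  yaw=[6.9,6.9,6.9,0.1,0],
)

```text
clock: 13.6
tool_pos: [0.4493, -0.4053, 0.0529]
ee_rot: [-0.213, 3.134, -0.0]
contact_force: [-0.2, -0.3, -0.6]
grip_width: 0.0869
```

Request:
drive_tool(
  translation=[
    [0,0,2],
    [0,0,2],
    [0,0,0.8],
    [0,0,0],
    [0,0,0],
  ],
  yaw=[0,0,0,0,0],
)

```text
clock: 14.02
tool_pos: [0.4489, -0.406, 0.0048]
ee_rot: [0.208, -3.134, 0.0]
contact_force: [-0.1, -0.6, -0.0]
grip_width: 0.087
```

Request:
drive_tool(
  translation=[
    [0,0,0],
    [0,0,0],
    [0,0,0],
    [0,0,0],
    [0,0,0],
    [0,0,0],
    [0,0,0],
    [0,0,0],
    [0,0,0],
    [0,0,0],
  ],
  yaw=[0,0,0,0,0,0,0,0,0,0],
  fingers=3,
  grip_force=15,
)

```text
clock: 14.85
tool_pos: [0.4486, -0.4061, 0.0049]
ee_rot: [0.206, -3.135, 0.0]
contact_force: [-0.8, 0.2, 1.1]
grip_width: 0.0456
```

Request:
drive_tool(
  translation=[
    [0,0,-2],
    [0,0,-4],
    [0,0,-4],
    [0,0,-4],
    [0,0,-4],
    [0,0,-2],
    [0,0,0],
    [0,0,0],
    [0,0,0],
    [0,0,0],
    [0,0,0],
    [0,0,0],
  ],
  yaw=[0,0,-6.9,-6.9,-6.9,-6.9,-6.9,-6.9,-6.9,-6.9,-6.9,-6.9],
)

```text
clock: 15.85
tool_pos: [0.4484, -0.4059, 0.2043]
ee_rot: [1.952, -2.461, -0.001]
contact_force: [0.2, -0.6, -0.2]
grip_width: 0.0452
```

Request:
drive_tool(
  translation=[
    [0,0,0],
    [0,0,0],
    [0,0,0],
    [0,0,0],
    [0,0,0],
  ],
  yaw=[-6.9,-6.9,-6.9,-0.1,0],
)

```text
clock: 16.27
tool_pos: [0.4485, -0.406, 0.2044]
ee_rot: [-2.355, 2.079, 0.001]
contact_force: [-1.0, -0.0, -0.9]
grip_width: 0.0455
```

Request:
drive_tool(
  translation=[
    [-2.834,-1.712,0],
    [-2.834,-1.712,0],
    [-2.834,-1.712,0],
    [-2.834,-1.712,0],
    [-2.834,-1.712,0],
    [-2.834,-1.712,0],
    [-2.834,-1.712,0],
    [-2.834,-1.712,0],
    [-2.834,-1.712,0],
    [-2.834,-1.712,0],
    [-2.834,-1.712,0],
    [-2.834,-1.712,0],
  ],
  yaw=[0,0,0,0,0,0,0,0,0,0,0,0],
)

```text
clock: 17.27
tool_pos: [0.6095, -0.0411, 0.2047]
ee_rot: [-2.355, 2.079, 0.0]
contact_force: [-0.2, -0.1, -1.4]
grip_width: 0.0457
```

Request:
drive_tool(
  translation=[
    [0,0,3.5],
    [0,0,3.5],
    [0,0,3.5],
    [0,0,2.0],
    [0,0,0],
    [0,0,0],
  ],
  yaw=[0,0,0,0,0,0],
)

```text
clock: 17.77
tool_pos: [0.6089, -0.0429, 0.079]
ee_rot: [2.355, -2.076, -0.002]
contact_force: [0.7, 0.5, -0.7]
grip_width: 0.0454
```

```bash
python3 - <<'E'
from h import *
np.set_printoptions(precision=4,suppress=True)
c=cam('wrist');s=c['s'];print(s['tool_pos'],s['ee_rot'],s['contact_force'])
def R(c): return Ro.from_rotvec(c['s']['ee_rot']).as_matrix()
# where my tray model says bay locator edges / sensor should be, in crop px
T=np.array([.6027,.0055]);xt=np.array([.992,.1267]);yt=np.array([-.1267,.992])
im=c['pixels'].copy()
for x,y,z in [(45,-155,5),(-45,-155,5),(27,-109,27),(-27,-109,27),(27,-7,27),(-27,-7,27),(45,0,5),(-45,0,5)]:
    P=T+xt*x/1e3+yt*y/1e3; p=proj(c,[*P,z/1e3]); print(x,y,p); cv2.circle(im,(int(p[0]),int(p[1])),1,(0,0,255),-1)
cv2.imwrite('pics/w5.png',cv2.resize(im[20:320,200:440],(600,750))[:600])
E
```

```text
[ 0.6089 -0.0429  0.079 ] [ 2.3553 -2.0757 -0.0016] [ 0.6887  0.5355 -0.6513]
45 -155 [255.4451  80.7777]
-45 -155 [373.8219  80.4352]
27 -109 [275.6863 141.3731]
-27 -109 [353.3746 141.1852]
27 -7 [280.6841 273.415 ]
-27 -7 [349.2701 273.3399]
45 0 [263.165  268.0734]
-45 0 [367.1001 267.9475]
```

View pics/w5.png

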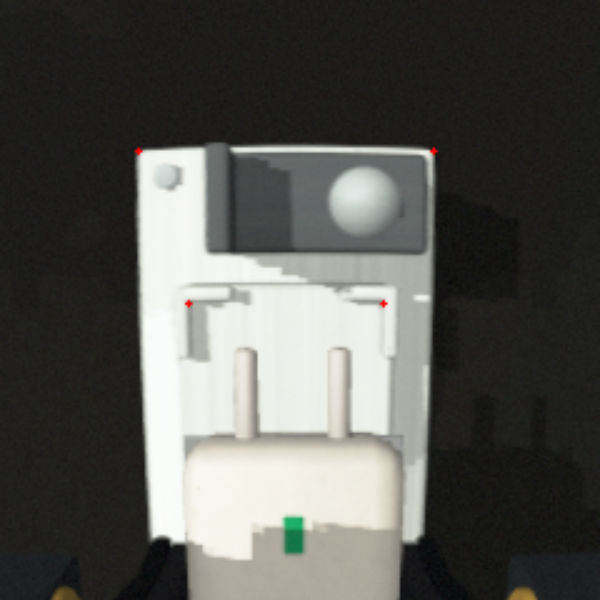

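Request:
drive_tool(
  translation=[
    [0,0,1.5],
    [0,0,1.5],
    [0,0,1.0],
    [0,0,0],
    [0,0,0],
    [0,0,0],
  ],
  yaw=[0,0,0,0,0,0],
)

```text
clock: 18.32
tool_pos: [0.6104, -0.0427, 0.0413]
ee_rot: [-2.357, 2.074, -0.003]
contact_force: [0.2, -0.0, -0.8]
grip_width: 0.0452
```

```bash
python3 - <<'E'
from h import *
np.set_printoptions(precision=4,suppress=True)
c=cam('wrist');s=c['s'];print(s['tool_pos'],s['ee_rot'],s['contact_force'])
T=np.array([.6027,.0055]);xt=np.array([.992,.1267]);yt=np.array([-.1267,.992])
g=cv2.cvtColor(c['pixels'],cv2.COLOR_BGR2GRAY)
s5=dict(s);c5=dict(c);s5['tool_pos']=np.array([.6089,-.0429,.079]);c5['s']=s5
for p in [(298,159),(336,159)]:
    for z in (.082,.086,.090):
        P=at(c5,p,z)[:2]-T; print(p,z,P@xt,P@yt)
cv2.imwrite('pics/w6.png',cv2.resize(c['pixels'][60:260,220:420],(600,600),interpolation=cv2.INTER_CUBIC))
E
```

```text
[ 0.6104 -0.0427  0.0413] [-2.357   2.074  -0.0034] [ 0.1838 -0.0142 -0.826 ]
(298, 159) 0.082 0.008321798824741437 -0.1034169541201306
(298, 159) 0.086 0.008062063313184582 -0.10393253292835673
(298, 159) 0.09 0.0078023278016277255 -0.10444811173658286
(336, 159) 0.082 -0.011436847866349348 -0.10343077419712271
(336, 159) 0.086 -0.011202860464784139 -0.10394600767356685
(336, 159) 0.09 -0.010968873063219038 -0.10446124115001094
```

View pics/w6.png

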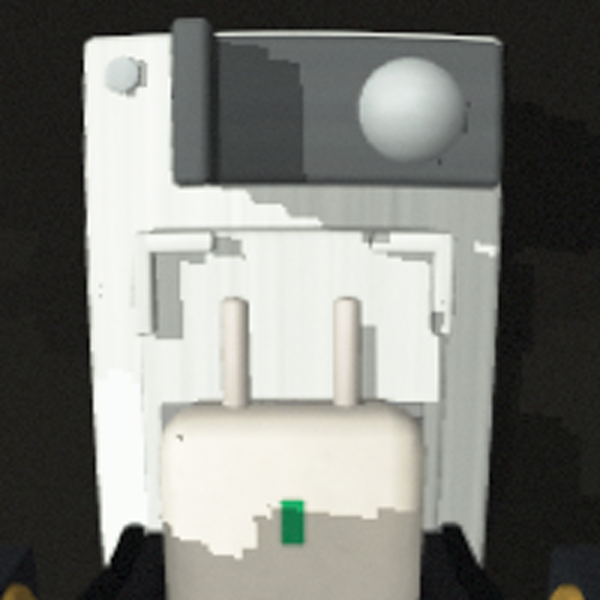

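Request:
drive_tool(
  translation=[
    [0,0,0.7],
    [0,0,0.5],
    [0,0,0.3],
    [0,0,0],
    [0,0,0],
    [0,0,0],
  ],
  yaw=[0,0,0,0,0,0],
)

```text
clock: 18.87
tool_pos: [0.6091, -0.0427, 0.0254]
ee_rot: [2.358, -2.075, -0.0]
contact_force: [-2.2, 0.1, 5.3]
grip_width: 0.0452
```

Request:
drive_tool(
  translation=[
    [0,0,0],
    [0,0,0],
    [0,0,0],
    [0,0,-1],
    [0,0,-3],
    [0,0,-4],
    [0,0,-4],
    [0,0,-4],
    [0,0,-4],
    [-4,0,-2],
    [-4,0,0],
    [-4,0,0],
  ],
  yaw=[0,0,0,0,0,0,0,0,0,0,0,0],
  fingers=7,
)

```text
clock: 19.87
tool_pos: [0.5948, 0.0744, 0.2465]
ee_rot: [-2.352, 2.075, -0.004]
contact_force: [-0.3, 0.5, 0.0]
grip_width: 0.0702
```

Request:
drive_tool(
  translation=[
    [-3,0,0],
    [0,0,0],
    [0,0,0],
  ],
  yaw=[0,0,0],
)

```text
clock: 20.12
tool_pos: [0.5902, 0.1049, 0.244]
ee_rot: [-2.361, 2.072, -0.001]
contact_force: [-0.7, -0.6, -0.3]
grip_width: 0.0695
```

```bash
python3 - <<'E'
from h import *
np.set_printoptions(precision=4,suppress=True)
c=cam('wrist');s=c['s'];print(s['tool_pos'],s['ee_rot'],s['contact_force'])
T=np.array([.6027,.0055]);xt=np.array([.992,.1267]);yt=np.array([-.1267,.992])
im=cv2.resize(c['pixels'][0:250,200:480],None,fx=2.4,fy=2.4,interpolation=cv2.INTER_CUBIC)
for x,y,z in [(25,52+42.5,43),(-25,52+42.5,43),(25,9.5,43),(-25,9.5,43),(45,-155,5),(-45,-155,5),(45,0,5),(-45,0,5),(23,-11,40),(-23,-11,40),(11,-105,32),(-11,-105,32)]:
    P=T+xt*x/1e3+yt*y/1e3; p=(proj(c,[*P,z/1e3])-[200,0])*2.4; cv2.circle(im,(int(p[0]),int(p[1])),2,(0,0,255),-1)
for k,z in(('keeper_knob',.079),('keeper_hinge',.061),('carton',.005),('sensor',.021)):
    for r in spotter.mark_of('wrist',k)[:2]:
        P=at(c,r['location'],z); q=P[:2]-T; print(k,r['score'],P,'tray',q@xt,q@yt)
cv2.imwrite('pics/w7.png',im[:600])
E
```

```text
[0.5902 0.1049 0.244 ] [-2.3611  2.0717 -0.0005] [-0.7164 -0.6471 -0.3203]
keeper_knob 0.9 [0.4268 0.0967 0.079 ] tray -0.16294375710646758 0.11271927464244319
keeper_knob 0.65 [0.5993 0.0104 0.079 ] tray -0.0027169197534546827 0.005311326283799967
keeper_hinge 0.63 [0.6011 0.0079 0.061 ] tray -0.0012514482218993726 0.0025602218284806006
keeper_hinge 0.59 [0.5868 0.1364 0.061 ] tray 0.0007734856230972066 0.13185846452289512
sensor 0.88 [ 0.6105 -0.0505  0.021 ] tray 0.0006516404442653131 -0.056502240826952425
sensor 0.85 [ 0.4593 -0.0117  0.021 ] tray -0.14440035045512414 0.0010603617919624844
```

View pics/w7.png

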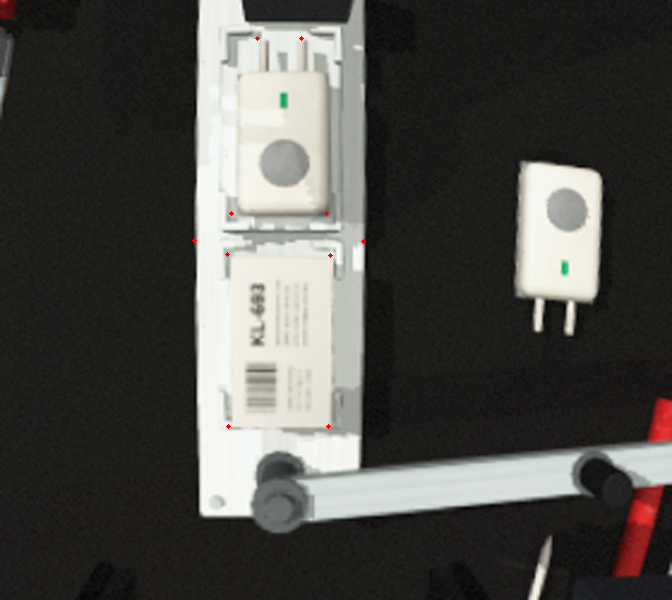

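```bash
python3 - <<'E'
from h import *
np.set_printoptions(precision=3,suppress=True)
a=cam('scene');b=cam('side')
# front end of raised arm in side view, by height
for z in(.1,.15,.2,.225): print('side armfront R/L',z,at(b,(150+606/2.5,100+160/2.5),z),at(b,(150+640/2.5,100+160/2.5),z))
print('base right front', at(b,(150+570/2.5,100+240/2.5),.06),at(b,(150+566/2.5,100+460/2.5),.06))
print('scene base front', [at(a,(170+x/2.5,140+y/2.5),.06) for x,y in((178,100),(232,118))])
print(telemetry.read_state()['joints'])
cv2.imwrite('pics/sc.png',cv2.resize(a['pixels'][100:250,200:400],(800,600),interpolation=cv2.INTER_CUBIC))
E
```

```text
side armfront R/L 0.1 [0.408 0.259 0.1  ] [0.402 0.297 0.1  ]
side armfront R/L 0.15 [0.438 0.255 0.15 ] [0.433 0.292 0.15 ]
side armfront R/L 0.2 [0.468 0.251 0.2  ] [0.463 0.286 0.2  ]
side armfront R/L 0.225 [0.483 0.249 0.225] [0.478 0.283 0.225]
base right front [0.495 0.231 0.06 ] [0.752 0.252 0.06 ]
scene base front [array([0.472, 0.292, 0.06 ]), array([0.484, 0.217, 0.06 ])]
[ 0.441  0.328 -0.025  0.    -1.219 -0.316]
```

Request:
drive_tool(
  translation=[
    [-0.32,4.07,0],
    [-0.32,4.07,0],
    [-0.32,4.07,0],
    [-0.32,4.07,0],
    [0,0,0],
    [0,0,0],
  ],
  yaw=[0,0,0,0,7,7],
  fingers=3.4,
)

```text
clock: 20.97
tool_pos: [0.4254, 0.0943, 0.2441]
ee_rot: [-2.081, 2.352, -0.0]
contact_force: [1.0, 0.1, 0.0]
grip_width: 0.0392
```

Request:
drive_tool(
  translation=[
    [0,0,1.2],
    [0,0,1.2],
    [0,0,1.2],
    [0,0,1.2],
    [0,0,1.2],
    [0,0,1.2],
    [0,0,1.2],
    [0,0,1.2],
    [0,0,1.2],
    [0,0,1.2],
    [0,0,0],
    [0,0,0],
  ],
  yaw=[7,7,7,7,7,7,7,7,7,7,0,0],
)

```text
clock: 21.97
tool_pos: [0.4274, 0.0948, 0.1233]
ee_rot: [0.368, -3.119, 0.001]
contact_force: [-0.0, -1.5, 0.5]
grip_width: 0.0341
```

```bash
python3 - <<'E'
from h import *
np.set_printoptions(precision=4,suppress=True)
hn=np.array([.5862,.1345])
for n in('side','scene'):
    c=cam(n)
    for r in spotter.mark_of(n,'keeper_knob')[:1]: print(n,r['score'],at(c,r['location'],.079))
s=telemetry.read_state();print(s['tool_pos'],s['ee_rot'],s['joints'],s['grip_width'])
E
```

```text
side 0.69 [0.4297 0.0975 0.079 ]
scene 0.88 [0.4365 0.1007 0.079 ]
[0.428  0.0956 0.1242] [-0.3657  3.1184  0.0011] [ 0.5928  0.1743 -0.5716  0.0003 -0.8229 -1.9303] 0.03432472360979862
```

Request:
drive_tool(
  translation=[
    [0,0.1,2],
    [0,0,2],
    [0,0,1.4],
    [0,0,0],
    [0,0,0],
  ],
  yaw=[0,0,0,0,0],
)

```text
clock: 22.58
tool_pos: [0.4273, 0.0964, 0.0696]
ee_rot: [0.365, -3.12, 0.001]
contact_force: [-0.4, 0.5, 0.3]
grip_width: 0.0339
```

Request:
drive_tool(
  translation=[
    [0,0,0],
    [0,0,0],
    [0,0,0],
    [0,0,0],
  ],
  yaw=[0,0,0,0],
  fingers=2.2,
  grip_force=10,
)

```text
clock: 22.92
tool_pos: [0.4276, 0.0966, 0.0702]
ee_rot: [-0.364, 3.119, 0.001]
contact_force: [0.3, -0.1, 0.1]
grip_width: 0.0227
```

Request:
drive_tool(
  translation=[
    [-0.03,-0.977,0],
    [-0.03,-0.977,0],
    [-0.03,-0.977,0],
    [-0.03,-0.977,0],
    [-0.03,-0.977,0],
    [-0.03,-0.977,0],
    [-0.03,-0.977,0],
    [-0.03,-0.977,0],
    [-0.03,-0.977,0],
    [-0.03,-0.977,0],
    [-0.03,-0.977,0],
    [-0.03,-0.977,0],
  ],
  yaw=[-3.5,-3.5,-3.5,-3.5,-3.5,-3.5,-3.5,-3.5,-3.5,-3.5,-3.5,-3.5],
)

```text
clock: 23.92
tool_pos: [0.4919, 0.0012, 0.0697]
ee_rot: [1.462, -2.781, -0.0]
contact_force: [-0.8, 0.5, 0.0]
grip_width: 0.0218
```

```bash
cat > k.py <<'E'
from h import *
np.set_printoptions(precision=4,suppress=True)
hn=np.array([.5862,.1345])
def th(P): d=P-hn; return np.linalg.norm(d),np.arctan2(-d[0],-d[1])+.127
s=telemetry.read_state();print(s['tool_pos'],s['ee_rot'],s['contact_force'],'tcp r,theta',th(s['tool_pos'][:2]))
for n in('side','scene'):
    c=cam(n)
    for r in spotter.mark_of(n,'keeper_knob')[:1]: P=at(c,r['location'],.079);print(n,r['score'],P,th(P[:2]))
E
python3 k.py
```

```text
[0.4919 0.0012 0.0697] [ 1.4618 -2.7805 -0.0003] [-0.8435  0.5414  0.0331] tcp r,theta (np.float64(0.1633434719784275), np.float64(0.7427818031716347))
side 0.71 [0.4879 0.0067 0.079 ] (np.float64(0.16120258857462078), np.float64(0.782727584607232))
scene 0.57 [0.4967 0.008  0.079 ] (np.float64(0.1549505634688809), np.float64(0.7431349737980676))
```

Request:
drive_tool(
  translation=[
    [-0.03,-0.977,0],
    [-0.03,-0.977,0],
    [-0.03,-0.977,0],
    [-0.03,-0.977,0],
    [-0.03,-0.977,0],
    [-0.03,-0.977,0],
    [-0.03,-0.977,0],
    [-0.03,-0.977,0],
    [-0.03,-0.977,0],
    [0,0,0],
  ],
  yaw=[-3.5,-3.5,-3.5,-3.5,-3.5,-3.5,-3.5,-3.5,-3.5,0],
)

```text
clock: 24.95
tool_pos: [0.5751, -0.0262, 0.0695]
ee_rot: [-2.159, 2.281, -0.001]
contact_force: [0.1, 0.6, 0.3]
grip_width: 0.0218
```

Request:
drive_tool(
  translation=[
    [-0.03,-0.977,0],
    [-0.02,-0.7,0],
    [-0.02,-0.7,0],
    [-0.01,-0.6,0],
    [0,0,0],
    [0,0,0],
  ],
  yaw=[-3.5,-2.5,-2.5,-2,0,0],
)

```text
clock: 25.45
tool_pos: [0.6007, -0.0259, 0.0685]
ee_rot: [2.352, -2.076, -0.006]
contact_force: [-3.7, -2.7, -0.6]
grip_width: 0.0221
```

```bash
python3 k.py
```

```text
[ 0.6007 -0.0259  0.0685] [ 2.3523 -2.0756 -0.0057] [-3.6764 -2.6598 -0.6346] tcp r,theta (np.float64(0.16101573148180545), np.float64(0.036819081828676437))
side 0.67 [ 0.5919 -0.0243  0.079 ] (np.float64(0.1589038059309793), np.float64(0.09106390702750358))
scene 0.79 [ 0.602  -0.0206  0.079 ] (np.float64(0.15591632732101385), np.float64(0.025232650872701365))
```

Request:
drive_tool(
  translation=[
    [0,-0.3,0],
    [0,-0.3,0],
    [0,-0.3,0],
    [0,0,0],
    [0,0,0],
  ],
  yaw=[0,0,0,0,0],
)

```text
clock: 26.07
tool_pos: [0.6104, -0.0243, 0.0691]
ee_rot: [2.354, -2.075, -0.005]
contact_force: [-7.0, -0.6, 2.2]
grip_width: 0.0223
```

Request:
drive_tool(
  translation=[
    [0,-0.2,0],
    [0,-0.2,0],
    [0,0,0],
    [0,0,0],
  ],
  yaw=[0,0,0,0],
)

```text
clock: 26.4
tool_pos: [0.6106, -0.0244, 0.0689]
ee_rot: [2.349, -2.071, -0.014]
contact_force: [-13.7, -1.1, 8.0]
grip_width: 0.022
```

Request:
drive_tool(
  translation=[
    [0,-0.2,0],
    [0,-0.2,0],
    [0,0,0],
    [0,0,0],
  ],
  yaw=[0,0,0,0],
)

```text
clock: 26.73
tool_pos: [0.6112, -0.0244, 0.0686]
ee_rot: [2.344, -2.068, -0.022]
contact_force: [-20.1, -0.1, 13.3]
grip_width: 0.0231
```

Request:
drive_tool(
  translation=[
    [0,0.3,0],
    [0,0.3,0],
    [0,0,0],
    [0,0,0],
    [0,0,0],
  ],
  yaw=[0,0,0,0,0],
  fingers=4.4,
)

```text
clock: 27.15
tool_pos: [0.6161, -0.0235, 0.07]
ee_rot: [-2.357, 2.074, -0.003]
contact_force: [-0.6, 0.5, 0.4]
grip_width: 0.0422
```

Request:
drive_tool(
  translation=[
    [0,0,-1],
    [0,0,-3],
    [0,0,-4],
    [0,0,-4],
    [0,0,-4],
    [-4,0,0],
    [-4,0,0],
    [-4,0,0],
    [0,0,0],
    [0,0,0],
  ],
  yaw=[0,0,0,0,0,0,0,0,0,0],
)

```text
clock: 27.98
tool_pos: [0.5996, 0.0974, 0.2304]
ee_rot: [-2.361, 2.07, -0.001]
contact_force: [0.5, -0.4, -0.3]
grip_width: 0.0438
```

```bash
python3 k.py; python3 - <<'E'
from h import *
np.set_printoptions(precision=4,suppress=True)
c=cam('wrist');print(c['s']['tool_pos'],c['s']['contact_force'])
T=np.array([.6027,.0055]);xt=np.array([.992,.1267]);yt=np.array([-.1267,.992])
im=cv2.resize(c['pixels'][0:250,200:480],None,fx=2.4,fy=2.4,interpolation=cv2.INTER_CUBIC)
for y in(60,30,0,-60,-100,-141):
  for x in(-11,11):
    P=T+xt*x/1e3+yt*y/1e3; p=(proj(c,[*P,.061])-[200,0])*2.4; cv2.circle(im,(int(p[0]),int(p[1])),2,(0,0,255),-1)
cv2.imwrite('pics/w8.png',im[:600])
for r in spotter.mark_of('wrist','keeper_knob')[:1]:
    q=at(c,r['location'],.079)[:2]-T; print('knob tray',r['score'],q@xt,q@yt)
E
```

```text
[0.5996 0.0974 0.2304] [-2.3608  2.0701 -0.0014] [ 0.5359 -0.3697 -0.2888] tcp r,theta (np.float64(0.039486590364791053), np.float64(-0.21879457679247616))
side 0.94 [ 0.607  -0.0287  0.079 ] (np.float64(0.16456574541010033), np.float64(0.0003080913526776474))
scene 0.59 [ 0.6167 -0.017   0.079 ] (np.float64(0.1545686991152813), np.float64(-0.0714615304791501))
[0.5996 0.0941 0.2296] [-1.0636  0.3833 -1.1128]
knob tray 0.85 -0.0030626556396987506 -0.030834615897326945
```

View pics/w8.png

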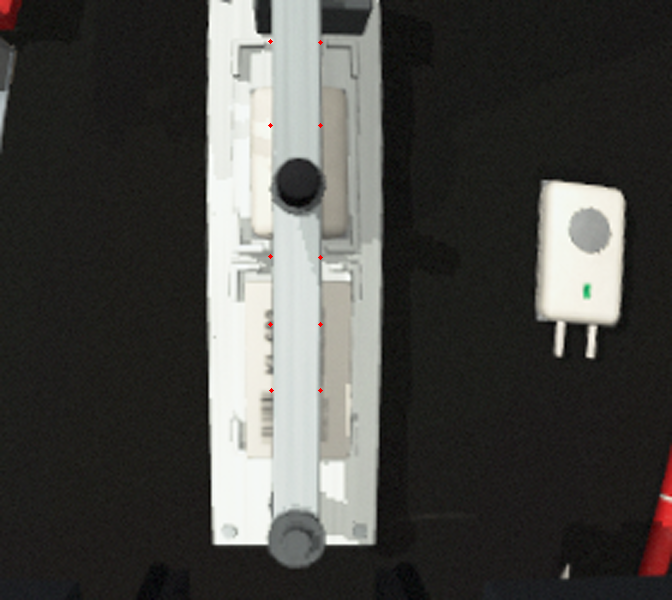

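```bash
python3 -c "
from h import *
print(order.sign_off())"
```

```text
the job is handed in; nothing more can be done
None
```

The kit tray is packed and handed in at about 28 s of the 66 s. I swung the keeper bar out to about 1.47 rad, then laid the carton in the low bay. The far-right sensor went in the raised bay with its prongs towards the catch. I then swung the bar back over the ball to the stop.

**Parts:** the last wrist pictures show both lying flat inside their locators, within about 2 mm of where they should be. They had not shifted after the bar was shut.

**Keeper bar:** at the stop the tool stood still (0.6 mm between the last pushes) while the push rose from about 7 N to 20 N. After I let go, the bar stayed lined up with the tray. The knob angle came out at about 0.00 rad from the side camera.

**Readings that disagreed:**
- The scene camera put the knob at -0.07 rad, and the wrist camera put it 3 mm to the -x side, which is about 0.02 rad. I put both down to small spotting errors.
- The network's mark for the loose sensor was about 6 mm off the outline fit, so I used the fit.

**Bystanders:** no contact was seen with the lamp pack, gadget pack, screwdriver or marker, but I did not measure their positions again at the end. The gripper was about 0.23 m up and touching nothing at hand-in.

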